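Return the mixed sample jar to its place in the tight jar row

TASK

The orange-lidded sample jar has finished mixing: flip the mixer's spring hold-down finger up off its lid so that it stays open, and only then take the jar off. Put the jar back in the middle of the row in the yellow rack, where the gap is too narrow, by nudging the neighbours apart inside the rack (lift none of them out), so that two jars stand on either side, all five upright and flat on the rack's floor. Set the jar down without dropping it, tip no jar over, and leave the wash bottle, beaker and tube rack where they are.

Things in the scene. Friction and masses are not known exactly. Their poses are not given: they have to be found in the camera images.
- sample: The sample jar to be put away: white with an ORANGE lid, standing on the mixer's platform at the start. 46 x 46 mm square body 46 mm high with slightly rounded edges, round lid 38 mm across from 48 to 64 mm above its foot; origin at the centre of its underside, z up, x and y along its square sides; about 140 g; pushed high up it tips, so push it low. 
- jar_a: Jar with a GREEN lid, one of the four standing in the rack's row (order varies). 46 x 46 mm square body 46 mm high with slightly rounded edges, round lid 38 mm across from 48 to 64 mm above its foot; origin at the centre of its underside, z up, x and y along its square sides; about 140 g; pushed high up it tips, so push it low. 
- jar_b: Jar with a BLUE lid, one of the four standing in the rack's row (order varies). 46 x 46 mm square body 46 mm high with slightly rounded edges, round lid 38 mm across from 48 to 64 mm above its foot; origin at the centre of its underside, z up, x and y along its square sides; about 140 g; pushed high up it tips, so push it low. 
- jar_c: Jar with a GREY lid, one of the four standing in the rack's row (order varies). 46 x 46 mm square body 46 mm high with slightly rounded edges, round lid 38 mm across from 48 to 64 mm above its foot; origin at the centre of its underside, z up, x and y along its square sides; about 140 g; pushed high up it tips, so push it low. 
- jar_d: Jar with a RED lid, one of the four standing in the rack's row (order varies). 46 x 46 mm square body 46 mm high with slightly rounded edges, round lid 38 mm across from 48 to 64 mm above its foot; origin at the centre of its underside, z up, x and y along its square sides; about 140 g; pushed high up it tips, so push it low. 
- rack: Fixed yellow trough for one row of five jars along its y. Origin: centre of underside, z up. Inside x +-27, y +-124 mm, floor 6 mm up; side walls (4 mm thick) rise to 26 mm, end walls (5 mm) to 40 mm. At the start two jars stand on each side of a 33 to 43 mm gap near its middle, too narrow for a jar; small spaces beyond and between let each pair be pushed 10 to 16 mm towards its end.
- mixer: Fixed white bench mixer, base x -70 to 80, y +-65 mm of its origin, 34 mm high. Origin: under the jar platform's centre, on the table; z up. The hold-down's aluminium post stands on its +x side (x 47 to 63 mm, 26 mm wide, 116 mm high).
- mixer_seat (a point): Top centre of the black round platform (76 mm across, 40 mm above the table) on which the sample jar stands, its sides about parallel with the mixer's.
- finger_hinge (a point): Hinge axis of the hold-down finger (the axis runs along the mixer's y), 55 mm to mixer +x of the platform's centre, 107 mm above the table.
- finger_grip (a point): Where to pinch the finger's orange upright grip (12 x 12 mm in section; 6 to 36 mm above hinge level when down; this point 26 mm above it and 45 mm from the hinge towards mixer -x). It turns with the finger about finger_hinge. Pinched along the mixer's y it can pivot between the robot's fingers; the steel bar under it is 10 mm wide.
- finger (a joint): Angle of the hold-down finger: 0 = down on the lid, grows as it is lifted (up and over towards mixer +x), stop at 1.9. A spring presses it down (about 2 to 3 N at the grip) below about 1 rad; well past that (1.2) it swings open to 1.9 by itself and stays. At angle a the grip point lies at x = -45 cos a + 26 sin a, z = 45 sin a + 26 cos a mm from the hinge, mixer frame.
- wash_bottle: Bystander: white plastic wash bottle, red cap and spout, 74 mm across, about 200 mm high; origin under its centre.
- beaker: Bystander: clear beaker, 68 mm across, 90 mm high; origin under its centre.
- tube_rack: Bystander: yellow tube rack 70 x 170 mm with capped tubes up to 102 mm high; origin under its centre.
There are look-alikes about, which are no part of the job. Of the things that look like the mixer, take the one that is farthest from the robot's base at the start.

How it is judged:
By the outcome, as a careful person would: the job done as asked, in the order asked, and still so for the second after the job is handed in, with the robot touching nothing.
It also fails if it takes over 64 s, if anything falls off the work surface, if the arm or the gripper's body presses on something with over 40 N, if the wrist force passes 120 N, or if a joint passes its speed limit or range.

ROBOT

A 6-joint arm with a two-finger parallel gripper is mounted at the origin on the work surface. World frame = base frame: x ahead of the robot, y to its left, z up, the work surface at z = 0. Lengths are in m, angles in rad, forces in N, time in s.
With the tool pointing down it reaches from about 0.325 to 1 m from the base axis. Payload 5.1 kg.
Tool frame: the origin (TCP) lies at the very end of the fingers, on their centre line; the grasp point (between the pads) lies 19 mm behind it; z points along the fingers, y is the line along which they close (so a half turn about z gives the same grasp; the last joint's range is limited). The gripper opens to 85 mm and grips with 20 to 120 N. Pads are 22 mm wide; open, the fingers measure 114 mm over their backs; the gripper's body (76 mm by 85 mm) begins 54 mm behind the grasp point. The pads swing forward as they close: fully open they stand 13 mm farther back than shut.
Start: joints at [1.262, 0.124, 1.65, -0, 1.367, -0.083], TCP at [0.146, 0.633, 0.231] pointing down, gripper open.
Joint ranges: [-2.61, 2.61], [-1.02, 2.33], [0.03, 2.71], [-1.35, 4.49], [0.32, 2.68], [-2.91, 2.91]. Speed limits (rad/s): [2.57, 2.57, 3.14, 3.14, 3.14, 3.14].

INTERFACE

Orientations are given as a unit quaternion [w, x, y, z].
In Python, from bench import arm, imaging gives the robot as it stands.
- The arm moves only by the shell command python3 -m handwheel 'ROWS'. ROWS is JSON, a list of rows, each a list of 7 numbers: the shift along the tool's x, y, z in mm, then the turn, a rotation vector about the tool's x, y, z in degrees, then the finger opening in mm, from 0 to 85.4. In form: [[x, y, z, wx, wy, wz, jaw], ...]. A call has 1 to 12 rows; each row shifts and turns the commanded pose from where the row before left it, along the tool's axes as they then stand; what a row does not reach is not made up. A row lasts 1/10 s, in which the tool goes at most 50 mm and 8.59 degrees, less where a joint would pass 70% of its speed; a pose out of reach is approached as far as the arm can. A call with a gripper value outside its range is refused whole. The fingers move at their own pace and stop on an object; the grip force is fixed at half the most. Time passes only in rows, so rows that do not move let the fingers close. It gives the time, the measured TCP pose, the force, the opening and the grip force at its end, in the units of the state.
- arm.observe(): the state, without advancing time (a new reading comes with each control period).
- imaging.camera(name): name is "scene" or "top" or "wrist"; returns the picture (480x640x3 uint8, red, green, blue); there is no depth.
- imaging.get_calibration(name): a dict with "fx", "fy", "cx", "cy" (pixels), "xyz" and "rotation" of the camera in the world. Camera axes: x right, y down, z forward; pixel columns grow to the right and rows downward; lengths in m; the calibration is good to about 2 mm. A picture is of the moment at which its call begins: read the wrist's pose just before it. get_calibration takes no time and is no camera call; for the wrist camera it gives the pose at the moment of the call.
- arm.hand_in(): hands the job in; it is judged then, once.
The state is a dict: "t": time; "qpos": joint angles; "qvel": joint speeds; "effort": joint torques, N m; "position": TCP position; "ee_rot": TCP orientation; "wrist_force": force on the tool from outside, world axes, zero at the start; "wrist_torque": the same for the moment, N m; "grip_width": opening from 0.0 (shut) to 1.0 (fully open); "grip_force": force on a finger pad.
Only numpy, scipy, OpenCV 4.12 (cv2) and the standard library are available. Lean on these libraries where they do the work, as an engineer would, in place of code of your own. Each camera call takes 0.05 s, during which the arm holds its last target. There are 200 camera calls.

## Working session

There is one attempt and no reset: what is moved stays moved. The work goes in short steps, Python scripts to look and compute and a shell command to move; the robot and the scene stay as the last step left them, time stands still between calls to the robot, and variables do not carry over. Pictures are saved under pics/ and viewed, at most 10 in all, crops included, and the job is handed in when it is done.

```bash
ls; mkdir -p pics
python3 - <<'E'
from bench import arm, imaging
import cv2,numpy as np
s=arm.observe();print(s)
for n in("scene","top"):
    c=imaging.get_calibration(n);print(n,c)
    cv2.imwrite(f"pics/{n}0.png",imaging.camera(n)[:,:,::-1])
E
```

```text
pics
{'t': 0.0, 'qpos': array([ 1.26238375e+00,  1.24501435e-01,  1.65167894e+00, -1.91426645e-05,
        1.36749925e+00, -8.25913595e-02]), 'qvel': array([-0.00084248,  0.00152308, -0.0007729 , -0.0002172 , -0.00129337,
        0.00042788]), 'effort': array([ 1.30220533e-04, -4.23622835e+01, -3.65448761e+01, -8.47513888e-06,
        6.97648808e-03, -1.22958104e-05]), 'position': array([0.14538051, 0.63290402, 0.23005248]), 'ee_rot': array([-1.93512776e-04,  1.12668859e-01,  9.93632044e-01, -1.02542815e-03]), 'wrist_force': array([-1.23154353,  0.09279801, -0.82943407]), 'wrist_torque': array([ 0.01051777, -0.00517941,  0.00292495]), 'grip_force': 0.0, 'grip_width': 1.0001119581479996}
scene {'fx': 442.03616410691853, 'fy': 442.03616410691853, 'cx': 315.1592543619538, 'cy': 231.3641879926242, 'xyz': array([1.13923601, 0.06328778, 1.06142043]), 'rotation': array([-0.18371121,  0.63785269,  0.72037702, -0.20112453])}
top {'fx': 502.3117490202717, 'fy': 502.3117490202717, 'cx': 317.2541797796142, 'cy': 235.3602494391513, 'xyz': array([ 0.32187321, -0.00977296,  1.24948331]), 'rotation': array([-0.06974412,  0.71409179, -0.69369861,  0.06317371])}
```

View pics/top0.png

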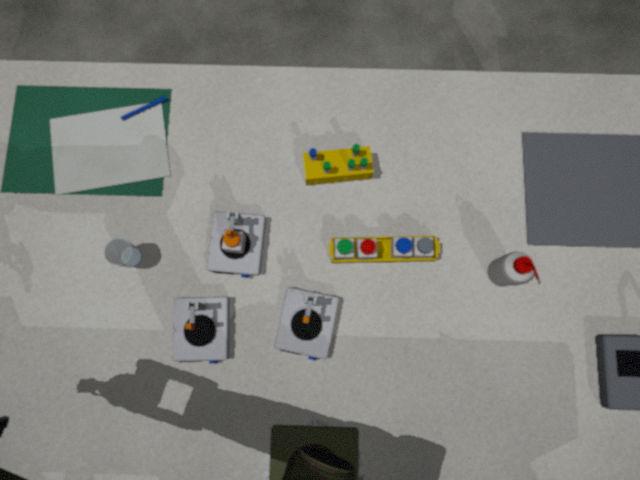

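View pics/scene0.png

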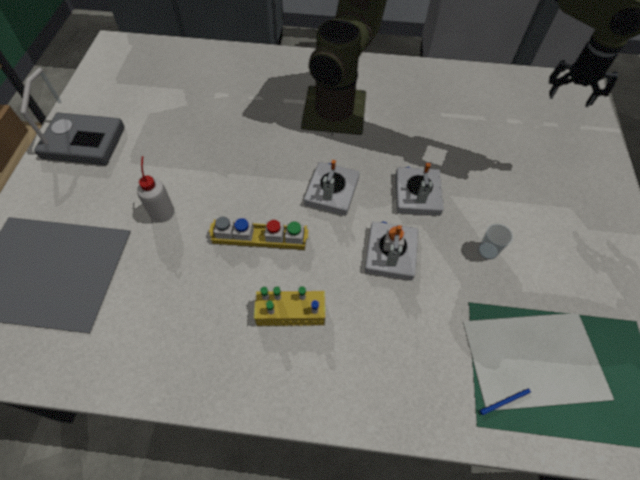

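Top view: three mixer look-alikes at (237,243), (201,329) and (307,323). Only the first carries the orange-lidded jar, and it's also the farthest from the base at ~(315,450), so I choose it. The rack is at (386,249) with lids in the order green, red, gap, blue, grey. The wash bottle is at (520,266), the beaker at (123,252) and the tube rack at (339,165).

```bash
cat > h.py <<'E'
import numpy as np,cv2
from bench import arm,imaging
from scipy.spatial.transform import Rotation as R
def rot(q): return R.from_quat([q[1],q[2],q[3],q[0]])
def cast(c,uv,z):
    uv=np.atleast_2d(uv).astype(float)
    d=np.c_[(uv[:,0]-c['cx'])/c['fx'],(uv[:,1]-c['cy'])/c['fy'],np.ones(len(uv))]
    d=rot(c['rotation']).apply(d); t=(z-c['xyz'][2])/d[:,2]
    return c['xyz']+d*t[:,None]
def proj(c,p):
    q=rot(c['rotation']).inv().apply(np.atleast_2d(p)-c['xyz'])
    return np.c_[c['cx']+c['fx']*q[:,0]/q[:,2],c['cy']+c['fy']*q[:,1]/q[:,2]]
def blobs(im,lo,hi,amin=20):
    m=cv2.inRange(cv2.cvtColor(im,cv2.COLOR_RGB2HSV),lo,hi)
    n,l,s,c=cv2.connectedComponentsWithStats(m)
    return [(s[i,4],c[i].round(1),s[i,:4]) for i in range(1,n) if s[i,4]>=amin],l
def tool(target,s=None):
    "world point -> shift in tool axes, mm"
    s=s or arm.observe(); return rot(s['ee_rot']).inv().apply(np.array(target)-s['position'])*1000
E
python3 - <<'E'
from h import *
c=imaging.get_calibration('top')
print("mixer corners",cast(c,[(213,212),(270,216),(263,275),(207,271)],.034).round(3))
print("mixer others",cast(c,[(201,329),(307,323)],.034).round(3))
print("platform",cast(c,(235,243),.04).round(3))
print("lid",cast(c,(233,239),.104).round(3))
print("jar lids",cast(c,[(345,246),(368,246),(404,245),(426,245)],.07).round(3))
print("rack",cast(c,[(331,238),(440,236),(332,263),(439,261)],.03).round(3))
w=imaging.get_calibration('wrist');s=arm.observe()
print('wristcam in tool',rot(s['ee_rot']).inv().apply(w['xyz']-s['position']),(rot(s['ee_rot']).inv()*rot(w['rotation'])).as_matrix().round(3),w['fx'])
print(rot(s['ee_rot']).as_matrix().round(3))
E
```

```text
mixer corners [[0.605 0.266 0.034]
 [0.599 0.124 0.034]
 [0.452 0.134 0.034]
 [0.457 0.271 0.034]]
mixer others [[0.318 0.275 0.034]
 [0.34  0.023 0.034]]
platform [[0.527 0.206 0.04 ]]
lid [[0.526 0.199 0.104]]
jar lids [[ 0.523 -0.062  0.07 ]
 [ 0.524 -0.117  0.07 ]
 [ 0.529 -0.202  0.07 ]
 [ 0.53  -0.255  0.07 ]]
rack [[ 0.548 -0.029  0.03 ]
 [ 0.561 -0.298  0.03 ]
 [ 0.486 -0.033  0.03 ]
 [ 0.499 -0.294  0.03 ]]
wristcam in tool [ 6.71288222e-02  9.14370584e-05 -1.43736179e-01] [[ 0.    -0.964 -0.266]
 [ 1.    -0.     0.001]
 [-0.001 -0.266  0.964]] 358.05344429600166
[[-0.975  0.224 -0.001]
 [ 0.224  0.975 -0.002]
 [ 0.    -0.002 -1.   ]]
```

```bash
python3 -m handwheel '[[-37,-28,-2,0,0,0,85],[-37,-28,-2,0,0,0,85],[-37,-28,-2,0,0,0,85],[-37,-28,-2,0,0,0,85],[-37,-28,-2,0,0,0,85],[-37,-28,-2,0,0,0,85],[-37,-28,-2,0,0,0,85],[-37,-28,-2,0,0,0,85],[-37,-28,-2,0,0,0,85],[-37,-28,-2,0,0,0,85],[-37,-28,0,0,0,0,85],[-36,-28,0,0,0,0,85]]'
python3 -m handwheel '[[0,0,0,0,0,-5.4,85],[0,0,0,0,0,-5.3,85],[0,0,0,0,0,0,85]]'
python3 - <<'E'
from h import *
s=arm.observe();c=imaging.get_calibration('wrist');im=imaging.camera('wrist')
print(s['t'],s['position'],rot(s['ee_rot']).as_matrix().round(3))
cv2.imwrite('pics/w1.png',im[:,:,::-1]);np.savez('w1.npz',im=im,**c)
E
```

```text
t: 1.3
position: [0.5028, 0.2051, 0.2511]
ee_rot: [-0.0, 0.113, 0.994, 0.0]
wrist_force: [1.3, 0.6, -0.2]
grip_width: 0.996
grip_force: 0.0
t: 1.6
position: [0.502, 0.2062, 0.2507]
ee_rot: [-0.001, 0.02, 1.0, -0.0]
wrist_force: [-0.3, 0.5, -0.3]
grip_width: 0.997
grip_force: 0.0
1.6 [0.5020308  0.20624972 0.25065387] [[-0.999  0.04  -0.001]
 [ 0.04   0.999 -0.   ]
 [ 0.001 -0.    -1.   ]]
```

View pics/w1.png

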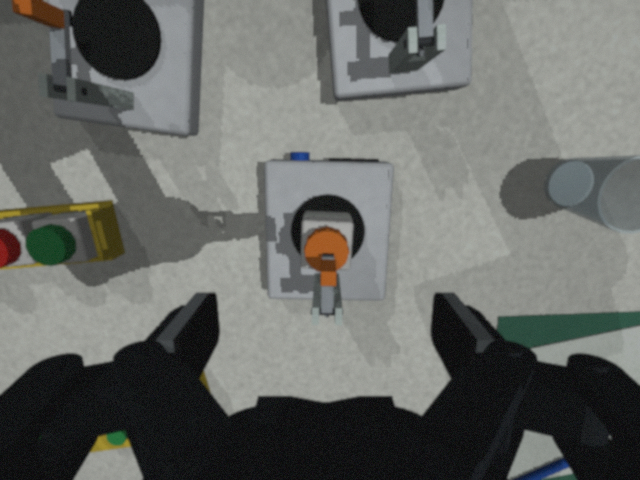

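The wrist view shows the chosen mixer at the centre: lid (327,248), post tip (327,313), base corners roughly (265,163), (393,163), (385,298), (270,298). Next is a close crop as the check, with measurements.

Run:
```python
from h import *
d=np.load('w1.npz');im=d['im'];c={k:d[k] for k in d.files if k!='im'}
cv2.imwrite('pics/w1c.png',cv2.resize(im[150:325,250:410,::-1],None,fx=3.4,fy=3.4,interpolation=cv2.INTER_CUBIC))
b=cast(c,[(265,163),(393,163),(385,298),(270,298)],.034);print(b.round(4))
for u in [(327,229)]:print('plat',cast(c,u,.04))
print('lid',cast(c,(327,248),.104))
for m in [(.527,.205)]:
  for n,p in dict(seat=(0,0,.04),lid=(0,0,.104),gb=(.010,0,.113),gt=(.010,0,.143),post=(.055,0,.116)).items():
    x=np.array([m[0]+p[0],m[1]-.04*p[0],p[2]]);print(n,proj(c,x).round(1))
```

```text
[[0.456  0.1494 0.034 ]
 [0.4611 0.2758 0.034 ]
 [0.6061 0.2685 0.034 ]
 [0.601  0.1427 0.034 ]]
plat [[0.52415226 0.2080541  0.04      ]]
lid [[0.5246911  0.20760059 0.104     ]]
seat [[324.1 231.8]]
lid [[324.  250.7]]
gb [[324.  265.4]]
gt [[324. 279.]]
post [[324.1 316.1]]
```

View pics/w1c.png

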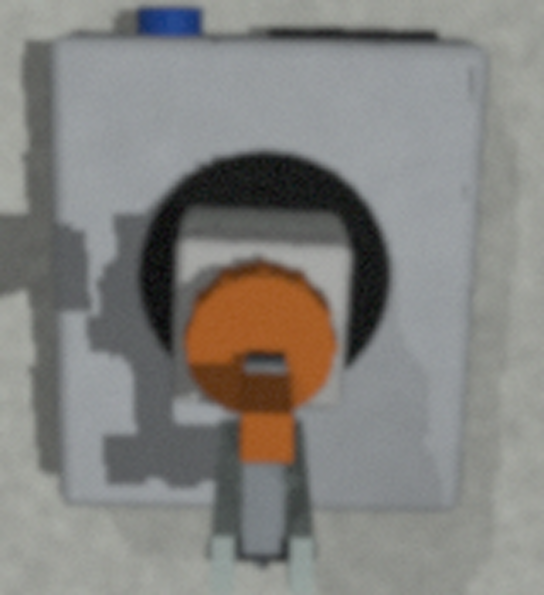

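The crop confirms it: an orange-lidded jar on the black platform, held by the finger. The grip's top face is at wrist pixel (328.5,279). That matches the prediction for a mixer centre of about (0.5255, 0.208) and yaw of −0.04, so I go down and pinch.

```bash
python3 -m handwheel '[[-34,2,0,0,0,0,60],[0,0,40,0,0,0,50],[0,0,40,0,0,0,40],[0,0,35,0,0,0,40],[0,0,20,0,0,0,40],[0,0,0,0,0,0,5],[0,0,0,0,0,0,5],[0,0,0,0,0,0,5],[0,0,0,0,0,0,5],[0,0,0,0,0,0,5],[0,0,0,0,0,0,5]]'
python3 - <<'E'
from h import *
s=arm.observe();im=imaging.camera('wrist')
print(s['t'],s['position'],s['grip_width']*85.4,s['grip_force'],s['wrist_force'])
cv2.imwrite('pics/w2.png',im[:,:,::-1])
E
```

```text
t: 2.75
position: [0.5359, 0.2073, 0.1167]
ee_rot: [-0.0, 0.02, 1.0, -0.0]
wrist_force: [-2.7, -1.8, -3.5]
grip_width: 0.128
grip_force: 59.2
2.75 [0.53591688 0.20734779 0.11667086] 10.928201172825371 59.17390465736389 [-2.66096682 -1.78208362 -3.5436468 ]
```

View pics/w2.png

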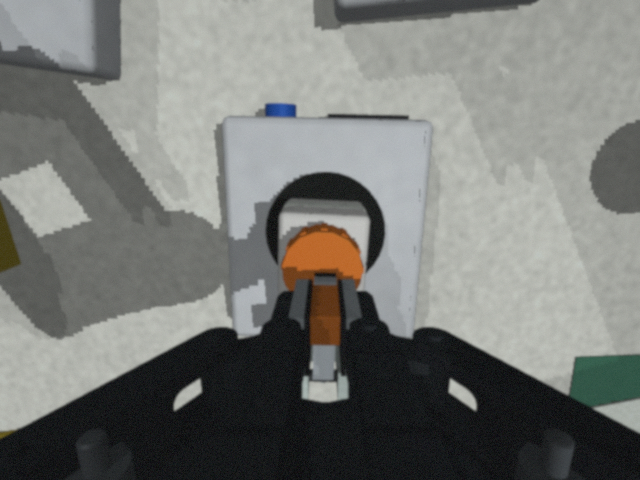

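Pinched: opening is about 11 mm with full grip force. Now the arc, up to 1.5 rad.

```bash
python3 -m handwheel '[[-6,0,-8.5,0,0,0,5],[-7.5,0,-7,0,0,0,5],[-9,0,-5.5,0,0,0,5],[-10,0,-3.5,0,0,0,5],[-10,0,-1.5,0,0,0,5],[-10,0,0.5,0,0,0,5],[-10,0,2.5,0,0,0,5],[-5,0,2,0,0,0,5],[0,0,0,0,0,0,5],[0,0,0,0,0,0,5]]'
python3 - <<'E'
from h import *
s=arm.observe();im=imaging.camera('wrist')
print(s['t'],s['position'],s['grip_width']*85.4,s['grip_force'],s['wrist_force'])
cv2.imwrite('pics/w3.png',im[:,:,::-1])
E
```

```text
t: 3.8
position: [0.6045, 0.2036, 0.1391]
ee_rot: [0.0, 0.02, 1.0, -0.001]
wrist_force: [-4.7, -6.0, -0.4]
grip_width: 0.124
grip_force: 58.4
3.8 [0.60446764 0.20361654 0.13906512] 10.555673980932765 58.39356780052185 [-4.67099237 -5.98925047 -0.37010211]
```

View pics/w3.png

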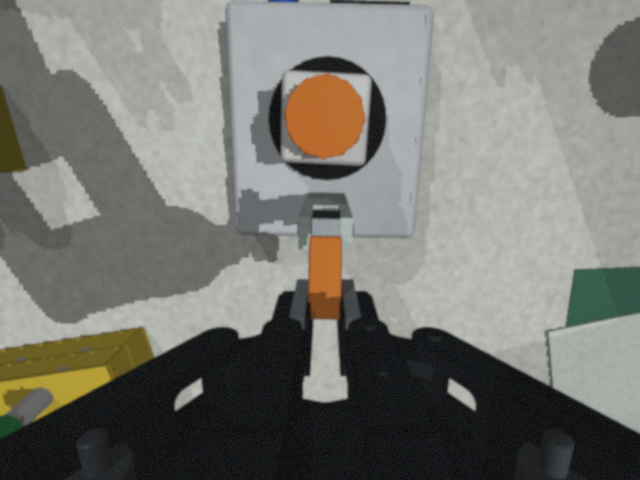

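The finger is fully over (the orange grip lies at (325,275)) and the lid at (325,116) is free. Next: release, rise, back off and check.

```bash
python3 -m handwheel '[[0,0,0,0,0,0,40],[0,0,0,0,0,0,40],[0,0,0,0,0,0,40],[0,0,-40,0,0,0,60],[0,0,-40,0,0,0,85],[40,0,-20,0,0,0,85],[40,0,0,0,0,0,85],[30,0,0,0,0,0,85],[0,0,0,0,0,0,85]]'
python3 - <<'E'
from h import *
s=arm.observe();c=imaging.get_calibration('wrist');im=imaging.camera('wrist')
print(s['t'],s['position'],s['wrist_force'])
b,_=blobs(im,(5,150,80),(18,255,255),30)
for x in b: print(x)
m=cv2.inRange(cv2.cvtColor(im,cv2.COLOR_RGB2HSV),(5,150,80),(18,255,255))
for x in b: print(cast(c,x[1],.104).round(4), cast(c,x[1],.15).round(4))
np.savez('w4.npz',im=im,**c)
cv2.imwrite('pics/w4.png',im[:,:,::-1])
E
```

```text
t: 4.75
position: [0.4916, 0.2099, 0.2385]
ee_rot: [0.001, 0.019, 1.0, 0.001]
wrist_force: [0.0, -0.0, -0.3]
grip_width: 0.994
grip_force: 0.0
4.75 [0.49162987 0.20985932 0.23850738] [ 0.0390502  -0.00907532 -0.31955488]
(np.int32(839), array([22.6, 19.4]), array([ 0,  3, 49, 35], dtype=int32))
(np.int32(1596), array([321.8, 265.8]), array([300, 243,  45,  47], dtype=int32))
(np.int32(156), array([321.1, 395.5]), array([315, 390,  13,  13], dtype=int32))
[[0.3384 0.008  0.104 ]] [[0.3526 0.0418 0.15  ]]
[[0.5261 0.2067 0.104 ]] [[0.5093 0.2077 0.15  ]]
[[0.6526 0.2012 0.104 ]] [[0.6149 0.203  0.15  ]]
```

View pics/w4.png

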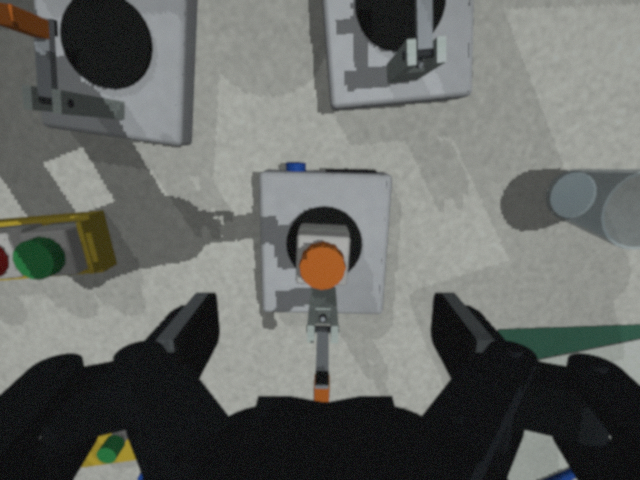

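The finger stays open over the post: grip at (321,395), beyond the post, and the jar is free. Now I look at the rack.

```bash
python3 -m handwheel '[[-2,-47,-2,0,0,0,40],[-2,-47,-2,0,0,0,20],[-2,-47,-2,0,0,0,0],[-2,-47,-2,0,0,0,0],[-2,-47,-2,0,0,0,0],[-2,-47,-2,0,0,0,0],[-2,-47,0,0,0,0,0],[-1,-44,0,0,0,0,0],[0,0,0,0,0,0,0],[0,0,0,0,0,0,0]]'
python3 - <<'E'
from h import *
s=arm.observe();c=imaging.get_calibration('wrist');im=imaging.camera('wrist')
print(s['t'],s['position'],s['qpos'].round(3),s['grip_width'])
np.savez('w5.npz',im=im,**c);cv2.imwrite('pics/w5.png',im[:,:,::-1])
E
```

```text
t: 5.8
position: [0.4948, -0.1654, 0.2496]
ee_rot: [0.0, 0.021, 1.0, 0.0]
wrist_force: [0.0, 1.7, -0.2]
grip_width: -0.001
grip_force: 0.0
5.8 [ 0.49477963 -0.16543569  0.24955787] [-0.426 -0.175  1.913  0.     1.403 -1.955] -0.0009710900083140844
```

View pics/w5.png

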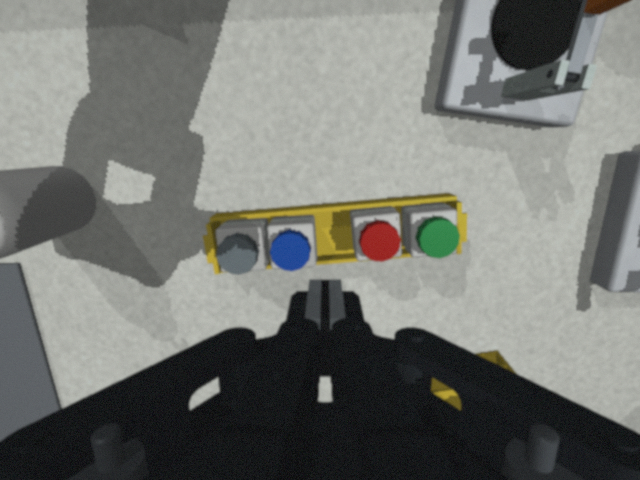

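The wrist view shows the lids grey (237,252), blue (290,250), red (379,241) and green (438,236). The gap floor is around (333,232).

Run:
```python
from h import *
d=np.load('w5.npz');im=d['im'];c={k:d[k] for k in d.files if k!='im'}
hsv=cv2.cvtColor(im,cv2.COLOR_RGB2HSV)
for n,lo,hi in [('green',(50,80,40),(75,255,255)),('blue',(100,120,60),(125,255,255)),('red',(172,120,60),(180,255,255)),('red0',(0,150,60),(4,255,255)),('grey',(80,20,40),(110,90,130)),('yel',(20,120,60),(32,255,255))]:
    for b in blobs(im,lo,hi,250)[0]:
        if 180<b[1][1]<300: print(n,b,cast(c,b[1],.066).round(4))
# rack yellow hull
m=cv2.inRange(hsv,(20,120,50),(32,255,255));m[300:]=0;m[:180]=0
p=cv2.findNonZero(m);r=cv2.minAreaRect(p);print(r, cv2.boxPoints(r).round())
for z in(.026,.04):print(z,cast(c,[(205,221),(218,271),(466,235),(459,195),(209,215),(464,205)],z).round(4))
# white body tops gap edges at z .052 : print row profile
for row in (225,235,245):print(row,[(u,*hsv[row,u]) for u in range(306,364,3)])
cv2.imwrite('pics/w5c.png',cv2.resize(im[180:285,195:480,::-1],None,fx=2.8,fy=2.8,interpolation=cv2.INTER_CUBIC))
```

```text
green (np.int32(1319), array([437.4, 237. ]), array([416, 217,  43,  41], dtype=int32)) [[ 0.5226 -0.0591  0.066 ]]
blue (np.int32(1213), array([289.9, 250.1]), array([270, 230,  40,  40], dtype=int32)) [[ 0.5297 -0.1998  0.066 ]]
red0 (np.int32(1175), array([379.3, 240.7]), array([360, 221,  40,  39], dtype=int32)) [[ 0.5239 -0.1142  0.066 ]]
grey (np.int32(1175), array([237.3, 253.7]), array([218, 234,  40,  40], dtype=int32)) [[ 0.5313 -0.2505  0.066 ]]
yel (np.int32(4554), array([330.5, 224.4]), array([204, 194, 263,  80], dtype=int32)) [[ 0.5061 -0.16    0.066 ]]
((335.38177490234375, 232.91763305664062), (59.48200607299805, 263.3517761230469), 85.060791015625) [[202. 215.]
 [464. 192.]
 [469. 251.]
 [207. 274.]]
0.026 [[ 0.5065 -0.2913  0.026 ]
 [ 0.5628 -0.2844  0.026 ]
 [ 0.5332 -0.0161  0.026 ]
 [ 0.49   -0.0261  0.026 ]
 [ 0.5003 -0.2863  0.026 ]
 [ 0.5007 -0.0203  0.026 ]]
0.04 [[ 0.5035 -0.2864  0.04  ]
 [ 0.5577 -0.2797  0.04  ]
 [ 0.5292 -0.0217  0.04  ]
 [ 0.4877 -0.0313  0.04  ]
 [ 0.4975 -0.2815  0.04  ]
 [ 0.4979 -0.0257  0.04  ]]
225 [(306, np.uint8(40), np.uint8(4
[... 2294 characters left out ...]
np.uint8(25), np.uint8(177), np.uint8(167)), (327, np.uint8(25), np.uint8(179), np.uint8(167)), (330, np.uint8(25), np.uint8(172), np.uint8(175)), (333, np.uint8(25), np.uint8(181), np.uint8(182)), (336, np.uint8(25), np.uint8(176), np.uint8(119)), (339, np.uint8(24), np.uint8(187), np.uint8(112)), (342, np.uint8(25), np.uint8(180), np.uint8(112)), (345, np.uint8(25), np.uint8(170), np.uint8(111)), (348, np.uint8(25), np.uint8(181), np.uint8(110)), (351, np.uint8(25), np.uint8(167), np.uint8(110)), (354, np.uint8(21), np.uint8(21), np.uint8(84)), (357, np.uint8(0), np.uint8(0), np.uint8(107)), (360, np.uint8(1), np.uint8(117), np.uint8(109)), (363, np.uint8(1), np.uint8(196), np.uint8(152))]
```

View pics/w5c.png

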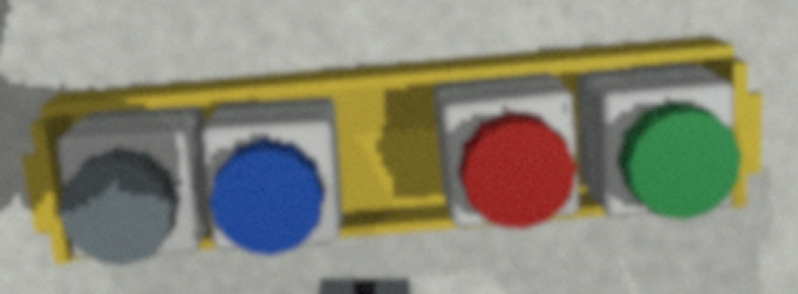

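Measured: gap 39.7 mm centred on the rack centre of about (0.526, −0.157), rack yaw +2.6°. The lids and walls agree on the centre, and the allowed travels are consistent with it. I'll turn the closed fingers 85°, insert their 22 mm wide side low in the gap, and nudge each way.

```bash
python3 -m handwheel '[[0,0,0,0,0,8.5,0],[0,0,0,0,0,8.5,0],[0,0,0,0,0,8.5,0],[0,0,0,0,0,8.5,0],[0,0,0,0,0,8.5,0],[0,0,0,0,0,8.5,0],[0,0,0,0,0,8.5,0],[0,0,0,0,0,8.5,0],[0,0,0,0,0,8.5,0],[0,0,0,0,0,8.5,0],[7,31,0,0,0,0,0],[0,0,0,0,0,0,0]]'
python3 -m handwheel '[[0,0,45,0,0,0,0],[0,0,45,0,0,0,0],[0,0,45,0,0,0,0],[0,0,20,0,0,0,0],[0,0,0,0,0,0,0]]'
python3 - <<'E'
from h import *
s=arm.observe();c=imaging.get_calibration('wrist');im=imaging.camera('wrist')
print(s['t'],s['position'],rot(s['ee_rot']).as_matrix().round(3),tool([.526,-.157,.018],s).round(1),s['qpos'].round(2))
cv2.imwrite('pics/w6.png',im[:,:,::-1])
E
```

```text
t: 7.05
position: [0.5269, -0.1534, 0.2494]
ee_rot: [0.0, 0.688, 0.725, 0.001]
wrist_force: [-0.3, 0.5, 0.4]
grip_width: 0.001
grip_force: 0.0
t: 7.55
position: [0.5218, -0.1533, 0.09]
ee_rot: [-0.004, 0.689, 0.725, -0.002]
wrist_force: [0.4, 0.2, 0.1]
grip_width: -0.001
grip_force: 0.0
7.55 [ 0.52180405 -0.1533043   0.09004465] [[-0.05   0.999 -0.008]
 [ 0.999  0.05   0.003]
 [ 0.004 -0.008 -1.   ]] [-4.2  4.6 72. ] [-0.38  0.03  2.   -0.    1.12 -0.43]
```

View pics/w6.png

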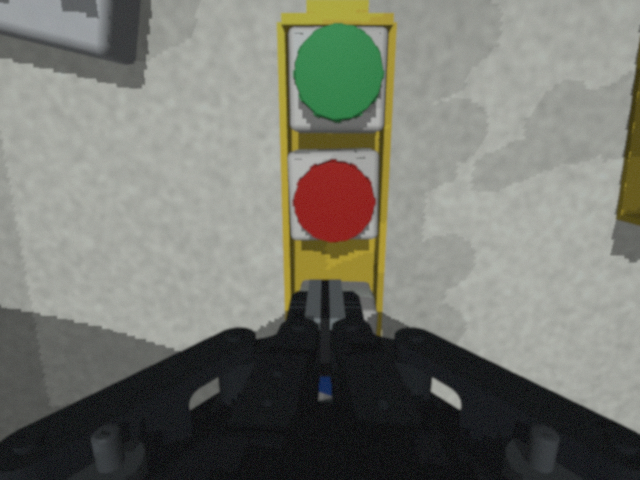

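The picture shows the rack aligned with the tool, green (338,72) and red (334,200), and the fingers over the gap. All 10 views are now used, so from here I rely on measurements. I settle, then descend to just above body level.

```bash
python3 -m handwheel '[[-4,0,0,0,0,0,0],[0,0,0,0,0,0,0],[0,0,0,0,0,0,0]]'
python3 - <<'E'
from h import *
s=arm.observe()
print(s['position'],rot(s['ee_rot']).as_matrix().round(3),tool([.526,-.157,.018],s).round(1))
c=imaging.get_calibration('wrist');im=imaging.camera('wrist')
for n,lo,hi in [('green',(50,80,40),(75,255,255)),('red',(0,150,60),(4,255,255))]:
    for b in blobs(im,lo,hi,800)[0]: print(n,b[0],b[1],cast(c,b[1],.069).round(4))
E
```

```text
t: 7.9
position: [0.5262, -0.1602, 0.0965]
ee_rot: [0.002, 0.69, 0.724, 0.001]
wrist_force: [1.4, -0.8, -0.1]
grip_width: 0.005
grip_force: 0.0
[ 0.52624147 -0.16023839  0.09654249] [[-0.048  0.999  0.004]
 [ 0.999  0.048 -0.001]
 [-0.002  0.003 -1.   ]] [ 3.4 -0.4 78.5]
green 6547 [327.4  56.6] [[ 0.5228 -0.0585  0.069 ]]
red 4685 [324.4 184.1] [[ 0.5242 -0.1138  0.069 ]]
```

```bash
python3 -m handwheel '[[3,0,20,0,0,0,0],[0,0,25,0,0,0,0],[0,0,20,0,0,0,0],[0,0,13,0,0,0,0],[0,0,0,0,0,0,0],[0,0,0,0,0,0,0]]'
python3 -m handwheel '[[3,0,0,0,0,0,0],[3,0,0,0,0,0,0],[3,0,0,0,0,0,0],[3,0,0,0,0,0,0],[2,0,0,0,0,0,0],[2,0,0,0,0,0,0],[1,0,0,0,0,0,0],[0,0,0,0,0,0,0],[0,0,0,0,0,0,0]]'
python3 - <<'E'
from h import *
s=arm.observe();print(s['position'],s['wrist_force'])
c=imaging.get_calibration('wrist');im=imaging.camera('wrist')
for n,lo,hi in [('green',(50,80,40),(75,255,255)),('red',(0,150,60),(4,255,255))]:
    for b in blobs(im,lo,hi,800)[0]: print(n,b[0],b[1:],cast(c,b[1],.070).round(4))
c=imaging.get_calibration('top');im=imaging.camera('top')
E
```

```text
t: 8.55
position: [0.5253, -0.1569, 0.017]
ee_rot: [0.0, 0.69, 0.724, 0.0]
wrist_force: [0.3, 0.9, 0.1]
grip_width: 0.003
grip_force: 0.0
t: 9.45
position: [0.5238, -0.1395, 0.0161]
ee_rot: [-0.0, 0.69, 0.724, -0.0]
wrist_force: [0.9, 0.1, 0.2]
grip_width: 0.004
grip_force: 0.2
[ 0.52376381 -0.13947597  0.01610581] [0.93920011 0.10707619 0.18549477]
green 21510 (array([336.3,  77.4]), array([255,   0, 163, 165], dtype=int32)) [[ 0.5228 -0.0584  0.07  ]]
red 14943 (array([329.7, 262.1]), array([260, 190, 141, 143], dtype=int32)) [[ 0.5236 -0.1037  0.07  ]]
```

Red moved 10 mm and now touches green. Force is low. Now the other side.

```bash
python3 -m handwheel '[[-9,0,0,0,0,0,0],[-9,0,0,0,0,0,0],[-3,0,0,0,0,0,0],[-3,0,0,0,0,0,0],[-3,0,0,0,0,0,0],[-3,0,0,0,0,0,0],[-3,0,0,0,0,0,0],[-2,0,0,0,0,0,0],[-1,0,0,0,0,0,0],[0,0,0,0,0,0,0],[0,0,0,0,0,0,0]]'
python3 -m handwheel '[[9,0,0,0,0,0,0],[9,0,0,0,0,0,0],[0,0,-40,0,0,0,0],[0,0,-45,0,0,0,0],[0,0,-45,0,0,0,0],[0,0,-45,0,0,0,0],[0,0,-45,0,0,0,0],[0,0,0,0,0,0,0],[0,0,0,0,0,0,0]]'
python3 - <<'E'
from h import *
s=arm.observe();print(s['position'],s['wrist_force'])
for cam,am in (('wrist',300),('top',60)):
  c=imaging.get_calibration(cam);im=imaging.camera(cam)
  for n,lo,hi in [('green',(50,80,40),(75,255,255)),('red',(0,150,60),(4,255,255)),('blue',(100,120,60),(125,255,255)),('grey',(80,20,40),(110,90,130))]:
    for b in blobs(im,lo,hi,am)[0]:
      p=cast(c,b[1],.069)[0]
      if abs(p[0]-.525)<.03 and -.29<p[1]<0: print(cam,n,b[0],b[1],p.round(4))
E
```

```text
t: 10.65
position: [0.5256, -0.1757, 0.0162]
ee_rot: [0.0, 0.69, 0.724, -0.0]
wrist_force: [0.2, 1.1, 0.2]
grip_width: -0.0
grip_force: 0.5
t: 11.55
position: [0.5256, -0.1574, 0.2383]
ee_rot: [0.002, 0.69, 0.724, 0.001]
wrist_force: [-1.1, 0.4, -0.5]
grip_width: -0.003
grip_force: 0.0
[ 0.52558683 -0.15737487  0.23825909] [-1.11471496  0.43627033 -0.51131241]
wrist green 1730 [326.3  98.7] [ 0.5231 -0.0587  0.069 ]
wrist red 1414 [324.6 156.6] [ 0.5239 -0.105   0.069 ]
wrist blue 1006 [327.3 266.2] [ 0.5313 -0.204   0.069 ]
wrist grey 496 [314.  301.9] [ 0.5205 -0.2407  0.069 ]
wrist grey 518 [335.6 303.3] [ 0.5411 -0.2412  0.069 ]
top green 184 [344.6 246.2] [ 0.5222 -0.0613  0.069 ]
top blue 60 [411.9 244.5] [ 0.5308 -0.2213  0.069 ]
top grey 112 [424.7 243.9] [ 0.5331 -0.2518  0.069 ]
```

Red is at its target. Blue is partly hidden by the fingers, so I'll check it from the top once the arm is clear. Now over to the sample jar.

```bash
python3 -m handwheel '[[45,2,0,0,0,0,0],[46,2,0,0,0,0,0],[46,2,0,0,0,0,20],[46,2,0,0,0,0,40],[46,2,0,0,0,0,60],[46,2,0,0,0,0,75],[46,2,0,0,0,0,75],[42,3,0,0,0,0,75]]'
python3 -m handwheel '[[0,0,0,0,0,-8.3,75],[0,0,0,0,0,-8.3,75],[0,0,0,0,0,-8.3,75],[0,0,0,0,0,-8.3,75],[0,0,0,0,0,-8.3,75],[0,0,0,0,0,-8.3,75],[0,0,0,0,0,-8.3,75],[0,0,0,0,0,-8.3,75],[0,0,0,0,0,-8.3,75],[0,0,0,0,0,-8.3,75],[0,0,0,0,0,0,75],[0,0,0,0,0,0,75]]'
cat > look.py <<'E'
from h import *
s=arm.observe();print(s['t'],s['position'],s['wrist_force'].round(1),s['qpos'].round(2));print(rot(s['ee_rot']).as_matrix().round(3))
for cam,am in (('top',60),('wrist',300)):
  c=imaging.get_calibration(cam);im=imaging.camera(cam);np.savez(cam+'_last.npz',im=im,**c)
  for n,lo,hi,z in [('green',(50,80,40),(75,255,255),.069),('red',(0,150,60),(4,255,255),.069),('blue',(100,120,60),(125,255,255),.069),('grey',(80,20,40),(110,90,130),.069),('orange',(5,150,80),(18,255,255),.104)]:
    for b in blobs(im,lo,hi,am)[0]:
      p=cast(c,b[1],z)[0]
      if abs(p[0]-.525)<.05 and -.29<p[1]<.3: print(cam,n,b[0],b[1],p.round(4))
E
python3 look.py
python3 - <<'E'
from h import *
s=arm.observe();print(tool([.526,.2067,.065],s).round(1))
d=np.load('wrist_last.npz');im=d['im'];c={k:d[k] for k in d.files if k!='im'}
hsv=cv2.cvtColor(im,cv2.COLOR_RGB2HSV)
u,v=proj(c,[.526,.2067,.086])[0];print(u,v)
m=np.load('w4.npz')
E
```

```text
t: 12.45
position: [0.5227, 0.2077, 0.2336]
ee_rot: [-0.001, 0.69, 0.724, -0.002]
wrist_force: [0.4, -1.0, -0.3]
grip_width: 0.88
grip_force: 0.0
t: 13.65
position: [0.5235, 0.2056, 0.2345]
ee_rot: [-0.001, 0.038, 0.999, -0.0]
wrist_force: [0.1, -0.4, 0.0]
grip_width: 0.878
grip_force: 0.0
13.65 [0.52351621 0.2056186  0.2344933 ] [ 0.1 -0.4  0. ] [ 0.28 -0.07  1.84 -0.    1.37 -1.22]
[[-0.997  0.077 -0.003]
 [ 0.077  0.997 -0.001]
 [ 0.003 -0.001 -1.   ]]
top green 182 [344.2 246. ] [ 0.5226 -0.0603  0.069 ]
top red 169 [363.8 246.6] [ 0.5225 -0.107   0.069 ]
top blue 179 [407.6 244.5] [ 0.5305 -0.2111  0.069 ]
top grey 167 [426.5 244.6] [ 0.5316 -0.256   0.069 ]
top orange 60 [235.6 237.9] [0.5286 0.1935 0.104 ]
wrist green 1698 [ 34.9 236.7] [ 0.5216 -0.0545  0.069 ]
wrist orange 1692 [325.9 230.1] [0.5265 0.2067 0.104 ]
[ -2.3   1.3 170.3]
325.8300553923611 224.22983405064394
```

The top view confirms a 58 mm gap: red −0.107, blue −0.211, centre ≈ −0.158. The orange lid is at (0.526, 0.207). Now I descend on the jar body and grip.

```bash
python3 -m handwheel '[[-2,1,40,0,0,0,75],[0,0,40,0,0,0,75],[0,0,40,0,0,0,75],[0,0,30,0,0,0,75],[0,0,20,0,0,0,75],[0,0,0,0,0,0,75],[0,0,0,0,0,0,75]]'
python3 -m handwheel '[[0,0,0,0,0,0,40],[0,0,0,0,0,0,40],[0,0,0,0,0,0,40],[0,0,0,0,0,0,40],[0,0,0,0,0,0,40],[0,0,0,0,0,0,40]]'
```

```text
t: 14.45
position: [0.5264, 0.2066, 0.0665]
ee_rot: [-0.0, 0.037, 0.999, -0.0]
wrist_force: [0.4, -0.6, 0.1]
grip_width: 0.88
grip_force: 0.0
t: 15.05
position: [0.528, 0.2071, 0.0687]
ee_rot: [0.002, 0.037, 0.999, 0.001]
wrist_force: [0.1, -0.1, 6.2]
grip_width: 0.524
grip_force: 63.5
```

Gripped at 44.7 mm with full force. Lift.

```bash
python3 -m handwheel '[[0,0,-10,0,0,0,40],[0,0,-30,0,0,0,40],[0,0,-40,0,0,0,40],[0,0,-40,0,0,0,40],[0,0,-10,0,0,0,40],[0,0,0,0,0,0,40],[0,0,0,0,0,0,40]]'
python3 look.py;python3 - <<'E'
from h import *
d=np.load('wrist_last.npz');im=d['im'];c={k:d[k] for k in d.files if k!='im'}
s=arm.observe()
for b in blobs(im,(5,150,80),(18,255,255),300)[0]:
    p=cast(c,b[1],s['position'][2]+.036)[0]; print(b,'lid in tool at expected height',tool(p,s).round(1))
E
```

```text
t: 15.75
position: [0.5254, 0.2063, 0.1946]
ee_rot: [-0.001, 0.037, 0.999, -0.0]
wrist_force: [-0.9, -0.2, -1.7]
grip_width: 0.524
grip_force: 62.8
15.75 [0.52535813 0.20629821 0.19461502] [-0.9 -0.2 -1.7] [ 0.28 -0.04  1.88  0.    1.3  -1.22]
[[-0.997  0.074 -0.003]
 [ 0.074  0.997 -0.001]
 [ 0.002 -0.001 -1.   ]]
top green 189 [344.4 246.1] [ 0.5224 -0.0608  0.069 ]
top red 156 [364.1 246.4] [ 0.523  -0.1077  0.069 ]
top blue 177 [407.5 244.5] [ 0.5305 -0.2109  0.069 ]
top grey 170 [426.5 244.6] [ 0.5316 -0.256   0.069 ]
wrist green 907 [ 10.4 248.2] [ 0.5224 -0.0408  0.069 ]
(np.int32(9586), array([324.9, 333.1]), array([269, 276, 113, 114], dtype=int32)) lid in tool at expected height [  3.5   0.3 -36. ]
```

Jar held: −1.7 N is about its weight, and the lid shows round between the fingers. Carry it over and turn back.

```bash
python3 -m handwheel '[[-2,-30,0,0,0,0,40],[-4,-45,0,0,0,0,40],[-4,-45,0,0,0,0,40],[-4,-45,0,0,0,0,40],[-4,-45,0,0,0,0,40],[-3,-45,0,0,0,0,40],[-3,-45,0,0,0,0,40],[-2,-40,0,0,0,0,40],[-1,-25,0,0,0,0,40],[0,0,0,0,0,0,40]]'
python3 -m handwheel '[[0,0,0,0,0,8.3,40],[0,0,0,0,0,8.3,40],[0,0,0,0,0,8.3,40],[0,0,0,0,0,8.3,40],[0,0,0,0,0,8.3,40],[0,0,0,0,0,8.3,40],[0,0,0,0,0,8.3,40],[0,0,0,0,0,8.3,40],[0,0,0,0,0,8.3,40],[0,0,0,0,0,8.3,40],[0,0,0,0,0,0,40],[0,0,0,0,0,0,40]]'
cat > gap.py <<'E'
from h import *
s=arm.observe();c=imaging.get_calibration('wrist');im=imaging.camera('wrist');T=s['position'][2]
print(s['t'],s['position'],rot(s['ee_rot']).as_matrix().round(3).tolist(),s['grip_force'])
for n,lo,hi,z in [('green',(50,80,40),(75,255,255),.069),('red',(0,150,60),(4,255,255),.069),('blue',(100,120,60),(125,255,255),.069),('orange',(5,150,80),(18,255,255),T+.035)]:
  for b in blobs(im,lo,hi,400)[0]:
    p=cast(c,b[1],z)[0]
    if abs(p[0]-.525)<.04: print(n,b[0],b[2],p.round(4),'tool',tool(p,s).round(1))
E
python3 gap.py
```

```text
t: 16.85
position: [0.525, -0.1619, 0.194]
ee_rot: [-0.002, 0.039, 0.999, 0.0]
wrist_force: [-0.4, 0.9, -1.6]
grip_width: 0.523
grip_force: 62.8
t: 18.05
position: [0.5259, -0.1585, 0.1951]
ee_rot: [-0.001, 0.688, 0.725, -0.0]
wrist_force: [0.8, -0.2, -1.3]
grip_width: 0.52
grip_force: 62.7
18.05 [ 0.52586297 -0.15851199  0.1950717 ] [[-0.052, 0.999, -0.002], [0.999, 0.052, 0.001], [0.001, -0.002, -1.0]] 62.71865487098694
green 2389 [302  61  53  60] [ 0.523  -0.0586  0.069 ] tool [ 99.8   2.6 126.2]
red 1922 [301 133  50  52] [ 0.524 -0.105  0.069] tool [ 53.4   1.1 126.1]
orange 9588 [269 276 112 114] [ 0.526  -0.1551  0.2301] tool [  3.5   0.2 -35. ]
```

Jar ≈ (0.526, −0.156) against a gap centre of −0.1575. I shift −2 mm and lower to ~12 mm above the floor.

```bash
python3 -m handwheel '[[-2,0,30,0,0,0,40],[0,0,40,0,0,0,40],[0,0,40,0,0,0,40],[0,0,0,0,0,0,40],[0,0,0,0,0,0,40]]'; python3 gap.py
python3 -m handwheel '[[0,0,10,0,0,0,40],[0,0,10,0,0,0,40],[0,0,10,0,0,0,40],[0,0,6,0,0,0,40],[0,0,4,0,0,0,40],[0,0,0,0,0,0,40],[0,0,0,0,0,0,40]]'; python3 gap.py
```

```text
t: 18.6
position: [0.5261, -0.1611, 0.0861]
ee_rot: [-0.001, 0.689, 0.724, -0.0]
wrist_force: [-0.4, -0.4, 0.1]
grip_width: 0.519
grip_force: 62.7
18.6 [ 0.52605999 -0.1611263   0.08608654] [[-0.049, 0.999, -0.002], [0.999, 0.049, 0.001], [0.001, -0.002, -1.0]] 62.67098307609558
green 7483 [283   0  94 103] [ 0.5229 -0.0586  0.069 ] tool [102.6   1.9  17.2]
red 5582 [283 120  86  88] [ 0.5238 -0.1048  0.069 ] tool [56.4  0.5 17.1]
blue 555 [300 379  64  23] [ 0.5341 -0.2231  0.069 ] tool [-62.3   5.   17. ]
orange 9645 [269 275 113 115] [ 0.5262 -0.1578  0.1211] tool [  3.4   0.2 -35. ]
t: 19.35
position: [0.5265, -0.1614, 0.0464]
ee_rot: [0.0, 0.69, 0.724, 0.0]
wrist_force: [0.1, 0.0, -0.6]
grip_width: 0.52
grip_force: 62.7
19.35 [ 0.52652391 -0.16144644  0.04636498] [[-0.048, 0.999, 0.0], [0.999, 0.048, -0.0], [-0.0, 0.0, -1.0]] 62.736618518829346
green 9131 [265   0 128  91] [ 0.5231 -0.0646  0.069 ] tool [ 96.9   1.3 -22.6]
red 9848 [267 113 114 115] [ 0.5237 -0.1046  0.069 ] tool [ 57.   -0.1 -22.6]
blue 589 [291 382  71  20] [ 0.5283 -0.1922  0.069 ] tool [-30.8   0.3 -22.6]
orange 9658 [269 276 113 115] [ 0.5266 -0.1581  0.0814] tool [  3.4   0.2 -35. ]
```

Centred with no side force. Creeping down to contact.

```bash
python3 -m handwheel '[[0,0,3,0,0,0,40],[0,0,3,0,0,0,40],[0,0,2,0,0,0,40],[0,0,1,0,0,0,40],[0,0,0,0,0,0,40],[0,0,0,0,0,0,40]]'
python3 -m handwheel '[[0,0,1,0,0,0,40],[0,0,1,0,0,0,40],[0,0,0,0,0,0,40],[0,0,0,0,0,0,40]]'
```

```text
t: 20.0
position: [0.5265, -0.1614, 0.0373]
ee_rot: [0.0, 0.69, 0.724, 0.0]
wrist_force: [-0.1, 0.1, -1.9]
grip_width: 0.516
grip_force: 62.7
t: 20.4
position: [0.5264, -0.1614, 0.0353]
ee_rot: [-0.0, 0.69, 0.724, -0.0]
wrist_force: [0.0, 0.2, -1.8]
grip_width: 0.524
grip_force: 62.7
```

```bash
python3 -m handwheel '[[0,0,1,0,0,0,40],[0,0,0,0,0,0,40],[0,0,0,0,0,0,40]]'
python3 -m handwheel '[[0,0,1,0,0,0,40],[0,0,0,0,0,0,40],[0,0,0,0,0,0,40]]'
```

```text
t: 20.7
position: [0.5266, -0.1614, 0.0347]
ee_rot: [0.0, 0.69, 0.724, 0.0]
wrist_force: [-2.2, 1.2, 2.9]
grip_width: 0.521
grip_force: 63.1
t: 21.0
position: [0.5266, -0.1614, 0.0347]
ee_rot: [-0.0, 0.69, 0.724, -0.0]
wrist_force: [-5.3, 2.4, 9.5]
grip_width: 0.52
grip_force: 63.9
```

Contact with the floor: the force turned to +9.5 N. Back off 1 mm, release, rise and check.

```bash
python3 -m handwheel '[[0,0,-1,0,0,0,40],[0,0,0,0,0,0,50],[0,0,0,0,0,0,62],[0,0,0,0,0,0,66],[0,0,-10,0,0,0,66],[0,0,-30,0,0,0,66],[0,0,-45,0,0,0,66],[0,0,-45,0,0,0,66],[0,0,-45,0,0,0,66]]'
python3 -m handwheel '[[20,0,-30,0,0,0,66],[45,0,0,0,0,0,66],[45,0,0,0,0,0,66],[45,0,0,0,0,0,66],[45,0,0,0,0,0,66],[0,0,0,0,0,0,66],[0,0,0,0,0,0,66]]'
sed -i "s/'orange',(5,150,80),(18,255,255),T+.035/'orange',(5,150,80),(18,255,255),.069/" gap.py; python3 gap.py
python3 - <<'E'
from h import *
c=imaging.get_calibration('top');im=imaging.camera('top')
for n,lo,hi in [('green',(50,80,40),(75,255,255)),('red',(0,150,60),(4,255,255)),('orange',(5,150,80),(18,255,255)),('blue',(100,120,60),(125,255,255)),('grey',(80,20,40),(110,90,130))]:
  for b in blobs(im,lo,hi,15)[0]:
    if 230<b[1][1]<262 or n=='orange': print(n,b[0],b[1],b[2][2:],cast(c,b[1],.069)[0].round(4))
E
```

```text
t: 21.9
position: [0.5262, -0.1613, 0.2117]
ee_rot: [0.0, 0.69, 0.724, 0.0]
wrist_force: [0.1, -0.3, 0.3]
grip_width: 0.774
grip_force: 0.0
t: 22.6
position: [0.5167, 0.039, 0.24]
ee_rot: [0.0, 0.689, 0.725, 0.0]
wrist_force: [-0.2, -0.0, 0.3]
grip_width: 0.773
grip_force: 0.0
22.6 [0.51673748 0.0390321  0.23995029] [[-0.051, 0.999, 0.001], [0.999, 0.051, -0.001], [-0.001, 0.001, -1.0]] 0.0
green 1199 [307 293  39  41] [ 0.523  -0.0562  0.069 ] tool [-95.3   1.3 171. ]
red 825 [307 336  36  38] [ 0.5236 -0.1032  0.069 ] tool [-142.3   -0.5  171. ]
green 174 [344.3 246.1] [15 15] [ 0.5224 -0.0606  0.069 ]
red 139 [363.5 246.1] [15 15] [ 0.5237 -0.1063  0.069 ]
orange 35 [231.8 196. ] [5 9] [0.6381 0.2152 0.069 ]
orange 176 [387.1 245.3] [16 15] [ 0.5272 -0.1624  0.069 ]
orange 40 [188.4 326.2] [8 7] [0.324  0.2966 0.069 ]
blue 176 [407.3 244.4] [16 15] [ 0.5308 -0.2104  0.069 ]
grey 295 [545.  230.5] [43 32] [ 0.5738 -0.5391  0.069 ]
grey 24 [573.3 235.8] [ 6 11] [ 0.5628 -0.6056  0.069 ]
grey 38 [619.2 239.3] [17 14] [ 0.5574 -0.7139  0.069 ]
grey 18 [631.3 239.2] [ 5 13] [ 0.5585 -0.7425  0.069 ]
grey 35 [563.6 238.8] [15  9] [ 0.5549 -0.5821  0.069 ]
grey 171 [426.2 244.6] [15 14] [ 0.5316 -0.2553  0.069 ]
grey 61 [297.6 248.7] [ 8 16] [0.5129 0.0504 0.069 ]
grey 17 [548.9 241.9] [10  4] [ 0.5464 -0.5468  0.069 ]
grey 31 [137.7 252.5] [11 17] [0.4929 0.431  0.069 ]
```

The top view shows green, red, orange, blue and grey in line. Centre spacings are 46, 56, 48 and 45 mm, and all lids are round. Contact height was 34.7 mm against 34.7 expected, so the jar is flat on the floor. The finger is still open at (232,196) and the arm is clear.

```bash
python3 -c "
from bench import arm
print(arm.hand_in())"
```

```text
the job is handed in; nothing more can be done
None
```

The job is handed in: the hold-down finger was flipped open and stayed open, then the orange-lidded jar was set down in the middle of the rack with two jars on either side, at about 23 s of the 64 s allowed; the handover gave no verdict.

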